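Shut the flour hopper's slide gate and pin it

ROBOT

A 7-joint arm with a two-finger parallel gripper is mounted at the origin on the work surface. World frame = base frame: x ahead of the robot, y to its left, z up, the work surface at z = 0. Lengths are in m, angles in rad, forces in N, time in s.
With the tool pointing down it reaches from about 0.425 to 0.95 m from the base axis. Payload 4.7 kg.
Tool frame: the origin (TCP) lies midway between the tips of the shut fingers; the grasp point (between the pads) lies 19 mm behind it; z points along the fingers, y is the line along which they close (so a half turn about z gives the same grasp; the last joint's range is limited). The gripper opens to 87 mm and grips with 3 to 60 N. Pads are 19 mm wide; open, the fingers measure 117 mm over their backs; the gripper's body (75 mm by 190 mm) begins 51 mm behind the grasp point.
Start: joints at [1.136, 0.469, -0.049, 1.532, 0.024, 1.141, -0.082], TCP at [0.267, -0.62, 0.223] pointing down, gripper open.
Joint ranges: [-2.59, 2.59], [-0.33, 1.99], [-1.39, 1.29], [0.1, 2.45], [-1.04, 4.18], [0.21, 1.99], [-2.66, 2.66]. Speed limits (rad/s): [2.57, 2.57, 3.14, 3.14, 3.14, 3.14, 3.14].

INTERFACE

Orientations are given as a 3x3 rotation matrix whose columns are the frame's x, y, z axes.
In Python, from workcell import get_obs, snapshot, camera_model, close_job gives the robot as it stands.
- The arm moves only by the shell command python3 -m jog 'ROWS' [OPENING] [FORCE]. ROWS is JSON, one flat list of numbers, 4 for each row, row after row: the shift along the tool's x, y, z in cm, then the turn about the tool's z in rad. A call has 1 to 8 rows; each row is the pose to reach, as a shift and turn from the pose commanded when the call began, along the tool's axes at that moment; what a row does not reach only later rows make up. A row lasts 1/12 s, in which the tool goes at most 41.7 mm and 7.16 degrees, less where a joint would pass 70% of its speed; a pose out of reach is approached as far as the arm can. A call with a gripper value outside its range is refused whole. OPENING is the finger opening in cm, from 0 to 8.7, set as the call begins (- or left out, the last holds). The fingers move at their own pace and stop on an object; FORCE is the grip in N (left out, the last holds). Time passes only in rows, so rows that repeat a pose let the fingers close. It gives the time, the measured TCP pose, the force, the opening and the grip force at its end, in the units of the state.
- get_obs(): the state, without advancing time (a new reading comes with each control period).
- snapshot(name): name is "scene" or "top"; returns the picture (400x640x3 uint8, red, green, blue); there is no depth.
- camera_model(name): a dict with "camera_matrix" (3x3 intrinsics, pixels), "origin" and "rotation" of the camera in the world. Camera axes: x right, y down, z forward; pixel columns grow to the right and rows downward; lengths in m; the calibration is good to about 2 mm. A picture is of the moment at which its call begins. camera_model takes no time and is no camera call.
- close_job(): hands the job in; it is judged then, once.
The state is a dict: "time": time; "joints": joint angles; "qvel": joint speeds; "tau": joint torques, N m; "ee_pos": TCP position; "tcp_rot": TCP orientation; "contact_force": force on the tool from outside, world axes, zero at the start; "moment": the same for the moment, N m; "opening": finger opening in m; "grasp_force": force on a finger pad.
Only numpy, scipy, OpenCV 4.12 (cv2) and the standard library are available. Lean on these libraries where they do the work, as an engineer would, in place of code of your own. Each camera call takes 0.05 s, during which the arm holds its last target. There are 200 camera calls.

TASK

The flour hopper is empty and is about to be refilled: push its slide gate in until it stops, pull the orange detent pin out of its black parking hole, and push it down through the hole in the blue bracket and the gate inside it until its collar sits flat on the bracket and the balls have snapped out below, so that the gate is locked shut. Work by feel: if the pin does not find the hole or binds, ease it over rather than leaning on it. Leave the glass bowl on the scale and the other kitchen things where they are, and let go of everything.

Things in the scene. Friction and masses are not known exactly. Their poses are not given: they have to be found in the camera images.
- dispenser: Fixed flour dispenser: hopper 170 mm wide, rim at 394 mm, on a 296 x 276 mm stand. Origin on the table under the hopper; z up. Two rails (a channel 94 mm wide, top 176 mm above the table) run from the hopper along its -y to y = -235 mm; the gate blade slides between them. Across the rails sits the blue lock bracket, beside it at -x the black parking boss. Scale and bowl stand below.
- gate (a joint): Slide of the gate blade, m: 0 = shut; grows as the gate is drawn out (along the dispenser's -y) up to 0.080. The blade meets its inner stop 1 mm past 0. Shut, its slot (29 mm along x, 23 mm along y) lies under the bracket's hole, wide enough in x, at most 6 mm off in y; the pin's nose draws the blade the rest. Sliding friction about 3 N; it stays where it is left.
- gate_grip (a point): Middle of the gate's black upright grip at the height to take it, 205 mm above the table. The grip is a block 54 mm (along the dispenser's x) by 14 mm (along y) across the outer end of the aluminium blade; its top is 220 mm above the table, the blade's face 175 mm. To shut the gate push it along the dispenser's +y.
- pin: T-handled pin, 90 g. Origin on its axis under the collar, z up to the handle. Shank 12 mm thick, 36 mm long, the last 6 mm tapering to a flat 9.6 mm nose; collar 22 mm wide, 6 mm high; orange bar 50 mm along x, 12 mm along y, 22 to 44 mm above the origin. Two sprung balls stand out 2 mm each (+-y) 20 mm below the collar; squeezing them into or out of a lug takes 8 to 15 N.
- park_hole (a point): Centre of the upper mouth of the hole in the black parking boss (44 x 48 mm), where the pin stands at the start with its collar on the boss: 13 mm in diameter, 17 mm deep and open below, 182 mm above the table. Axes as the dispenser's.
- lock_point (a point): Where the blue bracket's hole should be, level with its top, 182 mm above the table. The bracket (100 x 40 mm) is clamped by screws in oversize holes: its hole lies up to 7.5 mm in x and 4.5 mm in y off this point and does not give. Upper lug 6 mm, gap with the blade's slot 6 mm, lower lug 5 mm; both holes 13 mm in diameter, in line, not chamfered; free below. Axes as the dispenser's.
- bowl: Glass mixing bowl, 200 mm across the rim, 85 mm tall, standing on the black scale under the hopper. Origin under its foot. Bystander.
- spoon: Wooden spoon, 280 mm, loose on the table. Origin at its underside. Bystander.
- spatula: Red-handled spatula, 270 mm, loose on the table. Origin at its underside. Bystander.
- jug: Clear plastic measuring jug, 84 mm across, 100 mm tall, loose on the table. Origin at its underside. Bystander.
- flour_jar: Glass flour jar with wooden lid, 84 mm across, 130 mm tall, loose on the table. Origin at its underside. Bystander.
- sugar_jar: White sugar jar with blue lid, 72 mm across, 100 mm tall, loose on the table. Origin at its underside. Bystander.
- scraper: Steel dough scraper with dark wooden grip, 150 x 110 mm, loose on the table. Origin at its underside. Bystander.
- ramekin: Small blue ramekin, 80 mm across, 45 mm tall, loose on the table. Origin at its underside. Bystander.
Things that resemble listed ones, but are neither listed nor needed, are in the scene too. Leave any turquoise look-alike of the pin alone.

How it is judged:
By the outcome, as a careful person would: the job done as asked, in the order asked, and still so for the second after the job is handed in, with the robot touching nothing.
It also fails if it takes over 58 s, if anything falls off the work surface, if the arm or the gripper's body presses on something with over 40 N, if the wrist force passes 120 N, or if a joint passes its speed limit or range.

## Working session

There is one attempt and no reset: what is moved stays moved. The work goes in short steps, Python scripts to look and compute and a shell command to move; the robot and the scene stay as the last step left them, time stands still between calls to the robot, and variables do not carry over. Pictures are saved under pics/ and viewed, at most 10 in all, crops included, and the job is handed in when it is done.

```bash
mkdir -p pics; ls
cat > h.py <<'E'
import numpy as np,cv2
from workcell import *
def ray(n,u,v):
    m=camera_model(n);K=np.array(m["camera_matrix"]);R=np.array(m["rotation"]);o=np.array(m["origin"])
    d=R@np.linalg.solve(K,[u,v,1.]);return o,d
def onz(n,u,v,z):
    o,d=ray(n,u,v);return o+d*(z-o[2])/d[2]
def proj(n,p):
    m=camera_model(n);K=np.array(m["camera_matrix"]);R=np.array(m["rotation"]);o=np.array(m["origin"])
    c=K@(R.T@(np.array(p)-o));return c[:2]/c[2]
def snap(n,f):
    a=np.asarray(snapshot(n));cv2.imwrite('pics/'+f,a[:,:,::-1]);return a
E
python3 - <<'E'
from h import *
snap('top','t0.png');snap('scene','s0.png')
for n in('top','scene'):m=camera_model(n);print(np.round(m['origin'],3),np.round(m['rotation'],3).tolist(),np.round(m['camera_matrix'],1).tolist())
o=get_obs();print(o['ee_pos'],np.round(o['tcp_rot'],3).tolist(),o['opening'],o['time'],o['contact_force'])
E
```

```text
pics
[ 0.325 -0.081  1.498] [[0.025, -0.988, 0.15], [-1.0, -0.026, -0.001], [0.005, -0.15, -0.989]] [[465.0, 0.0, 323.8], [0.0, 465.0, 197.3], [0.0, 0.0, 1.0]]
[ 1.293 -0.784  1.083] [[0.697, 0.474, -0.538], [0.718, -0.463, 0.52], [-0.003, -0.749, -0.663]] [[437.9, 0.0, 316.8], [0.0, 437.9, 200.0], [0.0, 0.0, 1.0]]
[ 0.26623982 -0.61968094  0.22158528] [[0.919, 0.395, -0.001], [0.395, -0.919, 0.002], [-0.0, -0.002, -1.0]] 0.08665869230422411 0.1 [-0.4039679   0.26921379 -0.82746667]
```

View pics/t0.png

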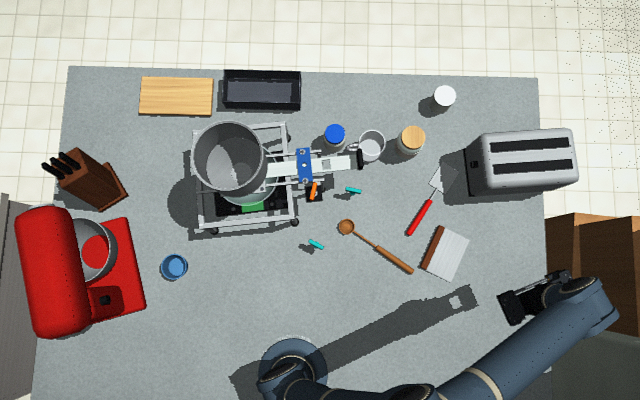

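View pics/s0.png

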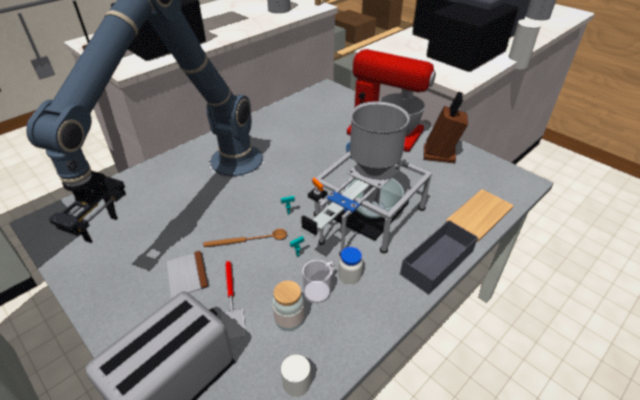

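The top view shows the hopper at (229,158), the blue bracket at (304,165), the gate grip at (360,159) and the orange pin at (314,189). There are two turquoise look-alikes, at (353,190) and (316,244). The orange one standing in the black boss beside the bracket fits the description, so I'll enlarge that area to confirm it.

Run:
```python
from h import *
a=cv2.imread('pics/t0.png')[110:230,260:400];b=cv2.imread('pics/s0.png')[160:280,270:410]
a=cv2.resize(a,None,fx=5,fy=5,interpolation=cv2.INTER_CUBIC)
b=cv2.resize(b,None,fx=5,fy=5,interpolation=cv2.INTER_CUBIC)
cv2.imwrite('pics/t0c.png',a);cv2.imwrite('pics/s0c.png',b)
t=cv2.cvtColor(cv2.imread('pics/t0.png'),cv2.COLOR_BGR2HSV);s=cv2.cvtColor(cv2.imread('pics/s0.png'),cv2.COLOR_BGR2HSV)
def blobs(im,lo,hi,roi):
    m=cv2.inRange(im,lo,hi);k=np.zeros_like(m);x0,y0,x1,y1=roi;k[y0:y1,x0:x1]=m[y0:y1,x0:x1]
    for c in cv2.findContours(k,0,2)[0]:
        if cv2.contourArea(c)>8: r=cv2.minAreaRect(c);print(np.round(r[0],1),np.round(r[1],1),round(r[2],1),cv2.contourArea(c))
for im,roi,n in((t,(260,110,400,230),'top'),(s,(270,160,410,280),'scene')):
    print(n,'orange');blobs(im,(5,170,120),(16,255,255),roi)
    print('blue');blobs(im,(105,140,60),(122,255,255),roi)
```

```text
top orange
[313.1 190.6] [ 4.4 17.2] 14.0 53.5
blue
[303.9 164.6] [33.8 13.6] 83.4 382.5
[334.5 133.5] [19. 19.] 90.0 279.5
scene orange
[278.8 234.1] [7.2 7.6] 63.4 32.0
[317.3 183.8] [12.7  4.9] 45.0 44.5
blue
[350.5 255. ] [19.1 17.7] 45.0 265.0
[342.8 201.3] [28.8 14. ] 36.9 194.0
```

View pics/t0c.png

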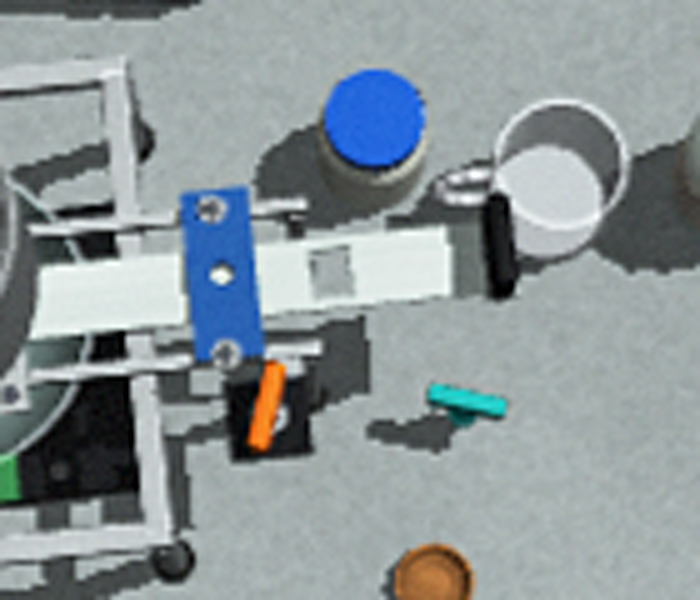

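View pics/s0c.png

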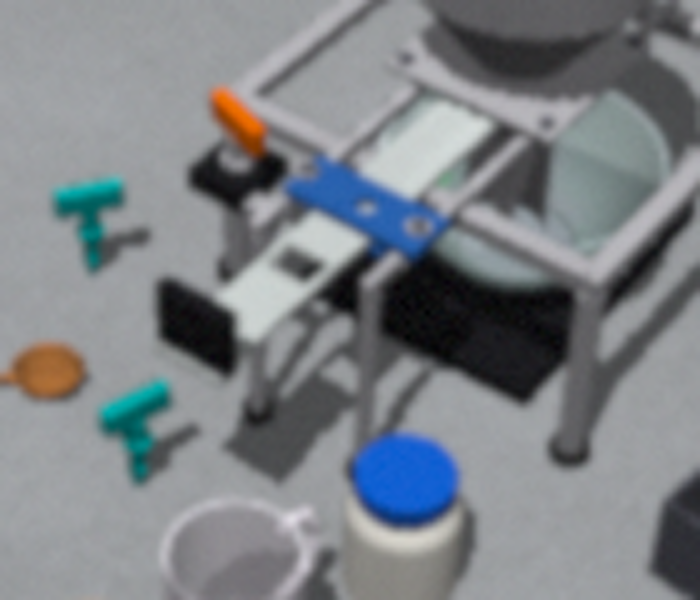

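The crop confirms it: the orange pin stands in the black boss at top-view (313,190), with its bar turned about 17° from the bracket's. The bracket hole is at about (304,164.5), the slot at (326,164) and the grip at (360,159). Next I'll convert these to world points.

```bash
cat >> h.py <<'E'
def tri(u1,u2):
    o1,d1=ray('top',*u1);o2,d2=ray('scene',*u2);s=np.linalg.lstsq(np.c_[d1,-d2],o2-o1,rcond=None)[0]
    a,b=o1+s[0]*d1,o2+s[1]*d2;return (a+b)/2,np.linalg.norm(a-b)
def blob(im,lo,hi,roi):
    h=cv2.cvtColor(np.ascontiguousarray(im),cv2.COLOR_RGB2HSV);m=cv2.inRange(h,lo,hi);x0,y0,x1,y1=roi
    k=np.zeros_like(m);k[y0:y1,x0:x1]=m[y0:y1,x0:x1];c=max(cv2.findContours(k,0,1)[0],key=cv2.contourArea)
    return c,cv2.minAreaRect(c)
E
python3 - <<'E'
from h import *
np.set_printoptions(precision=4,suppress=True)
T=lambda x,y:((x+.5)/5-.5+260,(y+.5)/5-.5+110)
S=lambda x,y:((x+.5)/5-.5+270,(y+.5)/5-.5+160)
h=onz('top',*T(222,274),.182);h2=onz('scene',*S(367,208),.182);print('hole',h,h2,tri(T(222,274),S(367,208)))
c=[onz('top',*T(*p),.182) for p in((181,192),(246,186),(264,353),(198,361))];print('bracket',np.mean(c,0),np.linalg.norm(c[0]-c[1]),np.linalg.norm(c[1]-c[2]))
e=(c[0]-c[3]+c[1]-c[2]);print('yaw br',np.degrees(np.arctan2(e[1],e[0])))
c=[onz('scene',*S(*p),.182) for p in((318,157),(450,215),(412,259),(287,185))];print('bracket scene',np.mean(c,0),np.linalg.norm(c[0]-c[1]),np.linalg.norm(c[1]-c[2]))
a,b=onz('top',*T(30,231),.176),onz('top',*T(305,203),.176);d=b-a;print('rail yaw',np.degrees(np.arctan2(d[0],-d[1])),'railend',b)
a,b=onz('top',*T(30,377),.176),onz('top',*T(320,345),.176);d=b-a;print('rail yaw',np.degrees(np.arctan2(d[0],-d[1])),'railend',b)
print('slot',onz('top',*T(331,272),.175),onz('scene',*S(297,263),.175))
print('boss',[onz('top',*T(*p),.182) for p in((228,383),(310,372),(314,453),(232,462))])
print('grip top',[onz('top',*T(*p),.22) for p in((484,197),(506,193),(494,299),(516,293))],onz('scene',*S(158,283),.22),onz('scene',*S(236,333),.22))
print('bar ends top',[onz('top',*T(*p),.226) for p in((275,363),(258,449))],'scene',[onz('scene',*S(*p),.226) for p in((222,91),(264,136))])
print('jug',onz('top',*T(560,175),.1),'sugar',onz('top',*T(374,118),.1))
E
```

```text
hole [ 0.619  -0.0231  0.182 ] [ 0.6224 -0.0236  0.182 ] (array([ 0.6201, -0.0223,  0.1796]), np.float64(0.0016924298990410504))
bracket [ 0.6199 -0.0232  0.182 ] 0.03796600411440853 0.09944949419530959
yaw br 7.6163050377177814
bracket scene [ 0.6188 -0.0209  0.182 ] 0.09711865874125404 0.04728622812572192
rail yaw 7.482331789968106 railend [ 0.664  -0.0699  0.176 ]
rail yaw 7.899695005916744 railend [ 0.5799 -0.0808  0.176 ]
slot [ 0.6234 -0.0861  0.175 ] [ 0.6219 -0.0846  0.175 ]
boss [array([ 0.5551, -0.0285,  0.182 ]), array([ 0.5628, -0.0755,  0.182 ]), array([ 0.5158, -0.079 ,  0.182 ]), array([ 0.5094, -0.0323,  0.182 ])]
grip top [array([ 0.6589, -0.1714,  0.22  ]), array([ 0.6615, -0.1838,  0.22  ]), array([ 0.6002, -0.1778,  0.22  ]), array([ 0.6039, -0.1901,  0.22  ])] [ 0.6115 -0.1878  0.22  ] [ 0.6715 -0.1841  0.22  ]
bar ends top [array([ 0.5594, -0.0561,  0.226 ]), array([ 0.5108, -0.048 ,  0.226 ])] scene [array([ 0.5162, -0.0455,  0.226 ]), array([ 0.5658, -0.0576,  0.226 ])]
jug [ 0.7055 -0.2267  0.1   ] sugar [ 0.7389 -0.1107  0.1   ]
```

```bash
cat >> h.py <<'E'
def go(p,deg=None):
    "tool-axis shift (cm) and turn (rad) to bring TCP to p with tool y at world angle deg (mod 180)"
    o=get_obs();R=np.array(o['tcp_rot']);d=R.T@(np.array(p)-o['ee_pos'])*100
    a=np.degrees(np.arctan2(R[1,1],R[0,1]));t=0
    if deg is not None: t=-np.radians((deg-a+90)%180-90)
    print('t',round(o['time'],2),'move',np.round(d,2),'turn',round(t,3),'F',np.round(o['contact_force'],1),'j7',round(o['joints'][6],2))
E
python3 -m jog '[49.7,-20.8,2.3,0.274, 49.7,-20.8,2.3,0.274, 49.7,-20.8,2.3,0.274, 49.7,-20.8,2.3,0.274, 49.7,-20.8,2.3,0.274, 49.7,-20.8,2.3,0.274, 49.7,-20.8,2.3,0.274, 49.7,-20.8,2.3,0.274]' 0 20
python3 -c "
from h import *
go([.640,-.2325,.198],97.6)"
```

```text
time: 0.77
ee_pos: [0.4988, -0.379, 0.208]
tcp_rot: [[0.991, 0.131, -0.001], [0.131, -0.991, 0.0], [-0.001, -0.0, -1.0]]
contact_force: [0.9, 0.0, 0.8]
opening: 0.0415
grasp_force: 0.0
t 0.77 move [ 15.92 -12.66   0.99] turn -0.001 F [0.9 0.  0.8] j7 -0.89
```

```bash
python3 -m jog '[15.9,-12.7,0.9,0, 15.9,-12.7,0.9,0, 15.9,-12.7,0.9,0, 15.9,-12.7,0.9,0, 15.9,-12.7,0.9,0, 15.9,-12.7,0.9,0, 15.9,-12.7,0.9,0, 15.9,-12.7,0.9,0]' 0 20
python3 -c "
from h import *
go([.640,-.2325,.198],97.6);snap('top','t1.png')
im=cv2.imread('pics/t1.png')[90:220,260:420];cv2.imwrite('pics/t1c.png',cv2.resize(im,None,fx=4,fy=4))"
```

```text
time: 1.43
ee_pos: [0.6383, -0.2346, 0.1987]
tcp_rot: [[0.991, 0.131, -0.002], [0.131, -0.991, -0.001], [-0.002, 0.0, -1.0]]
contact_force: [0.6, -0.8, -0.5]
opening: 0.0008
grasp_force: 0.0
t 1.43 move [ 0.2  -0.18  0.07] turn -0.001 F [ 0.6 -0.8 -0.5] j7 -1.21
```

View pics/t1c.png

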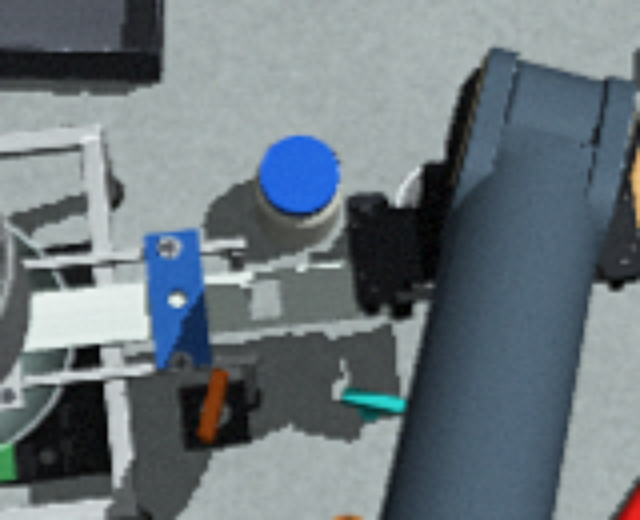

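The fingers now stand outside the grip, at crop (380,255), with the pin and bracket clear. Next I'll push the gate in (tool −y).

```bash
python3 -m jog '[0.1,-1,0.1,0, 0.1,-2,0.1,0, 0.1,-3,0.1,0, 0.1,-4,0.1,0, 0.1,-5,0.1,0, 0.1,-6,0.1,0, 0.1,-7,0.1,0, 0.1,-7.8,0.1,0]' 
python3 -m jog '[0,-0.2,0,0, 0,-0.4,0,0, 0,-0.6,0,0, 0,-0.7,0,0]'
python3 -m jog '[0,-0.1,0,0, 0,-0.2,0,0, 0,-0.2,0,0]'
```

```text
time: 2.15
ee_pos: [0.6292, -0.1558, 0.1985]
tcp_rot: [[0.991, 0.132, -0.001], [0.132, -0.991, -0.001], [-0.001, 0.0, -1.0]]
contact_force: [-0.3, -3.8, -0.4]
opening: 0.0005
grasp_force: 1.8
time: 2.48
ee_pos: [0.6285, -0.1499, 0.1984]
tcp_rot: [[0.991, 0.131, -0.0], [0.131, -0.991, -0.0], [-0.0, 0.0, -1.0]]
contact_force: [-2.6, -2.6, 1.0]
opening: 0.0005
grasp_force: 1.6
time: 2.73
ee_pos: [0.6283, -0.1477, 0.1984]
tcp_rot: [[0.991, 0.131, -0.0], [0.131, -0.991, -0.0], [-0.0, -0.0, -1.0]]
contact_force: [-2.0, -3.5, 2.1]
opening: 0.0007
grasp_force: 1.6
```

```bash
python3 -m jog '[0,-0.2,0,0, 0,-0.4,0,0, 0,-0.6,0,0]' | grep -E 'ee_pos|contact'
python3 -m jog '[0,-0.2,0,0, 0,-0.4,0,0, 0,-0.4,0,0]'| grep -E 'ee_pos|contact'
python3 -m jog '[0,-0.2,0,0, 0,-0.4,0,0, 0,-0.4,0,0]'| grep -E 'ee_pos|contact'
```

```text
ee_pos: [0.6275, -0.1416, 0.1984]
contact_force: [-1.8, -3.7, 2.3]
ee_pos: [0.6272, -0.1368, 0.1983]
contact_force: [-1.3, -2.7, 1.3]
ee_pos: [0.6268, -0.1329, 0.1983]
contact_force: [-1.4, -2.9, 0.6]
```

```bash
python3 -m jog '[0,-0.2,0,0, 0,-0.3,0,0, 0,-0.3,0,0]' | grep -E 'ee_pos|contact'
python3 -m jog '[0,-0.2,0,0, 0,-0.3,0,0, 0,-0.3,0,0]'| grep -E 'ee_pos|contact'
python3 -m jog '[0,-0.2,0,0, 0,-0.3,0,0, 0,-0.3,0,0]'| grep -E 'ee_pos|contact'
python3 - <<'E'
from h import *
a=snap('top','t2.png')
cv2.imwrite('pics/t2c.png',cv2.resize(cv2.imread('pics/t2.png')[110:220,260:400],None,fx=5,fy=5))
E
```

```text
ee_pos: [0.6267, -0.1324, 0.1984]
contact_force: [-1.3, -5.2, 0.1]
ee_pos: [0.6266, -0.1324, 0.1984]
contact_force: [1.5, -8.9, -2.1]
ee_pos: [0.6266, -0.1324, 0.1985]
contact_force: [3.2, -14.0, -1.6]
```

View pics/t2c.png

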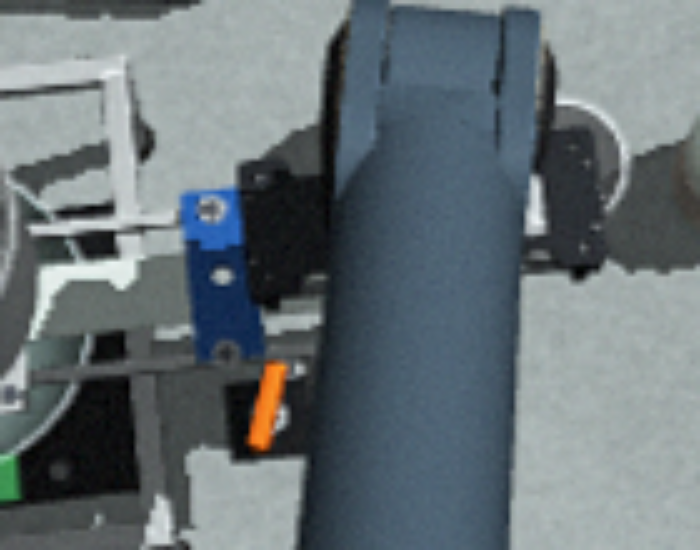

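The gate has met its stop: the TCP no longer moves while the force rises to 14 N. Now I'll back off, rise and go over the pin.

```bash
python3 -m jog '[0,2,0,0, 0,4,0,0, 0,4,-3,0, 0,4,-6.5,0, 0,4,-6.5,0]' 4 20 | grep -E 'ee_pos|contact'
python3 -c "
from h import *
go([.5365,-.0525,.262],78.5)"
```

```text
ee_pos: [0.6351, -0.1632, 0.2705]
contact_force: [1.1, 0.1, 1.1]
t 4.7 move [ -8.33 -12.28   0.72] turn 0.333 F [1.1 0.1 1.1] j7 -1.3
```

```bash
python3 -m jog '[-8.3,-12.3,0.7,0.333, -8.3,-12.3,0.7,0.333, -8.3,-12.3,0.7,0.333, -8.3,-12.3,0.7,0.333, -8.3,-12.3,0.7,0.333, -8.3,-12.3,0.7,0.333, -8.3,-12.3,0.7,0.333]' 4 20 | grep -E 'ee_pos|contact|open'
python3 - <<'E'
from h import *
go([.5365,-.0525,.195],78.5)
b=snap('scene','s3.png');snap('top','t3.png')
c,r=blob(b,(5,170,100),(16,255,255),(290,160,340,210));print(r)
im=cv2.imread('pics/s3.png')[130:240,270:390];cv2.imwrite('pics/s3c.png',cv2.resize(im,None,fx=5,fy=5,interpolation=cv2.INTER_CUBIC))
E
```

```text
ee_pos: [0.5332, -0.053, 0.2567]
contact_force: [-0.7, -1.0, -0.2]
opening: 0.0398
t 5.28 move [ 0.3  -0.11  6.17] turn 0.0 F [-0.7 -1.  -0.2] j7 -1.78
((317.7500305175781, 184.25), (12.727922439575195, 4.949747562408447), 45.0)
```

View pics/s3c.png

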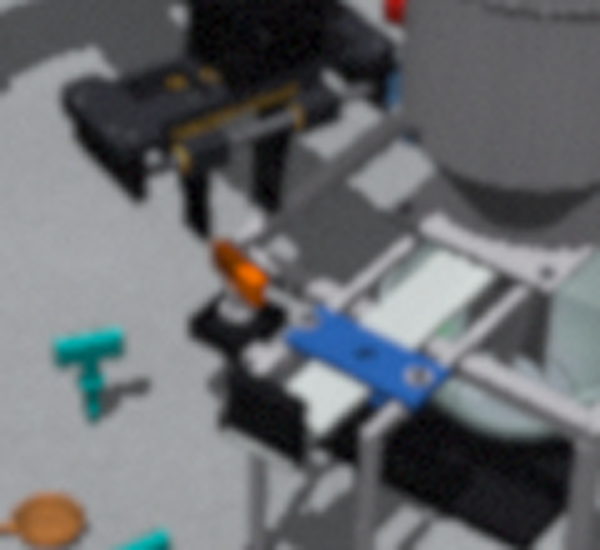

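The gate is shut: its slot now shows dark under the hole at crop (367,352). The fingers straddle the orange bar, so I'll descend and grip.

```bash
python3 -m jog '[0.3,-0.1,2,0, 0.3,-0.1,4,0, 0.3,-0.1,5,0, 0.3,-0.1,6,0, 0.3,-0.1,6.0,0]' 4 25 | grep -E 'ee_pos|contact|open'
python3 -m jog '[0,0,0,0, 0,0,0,0, 0,0,0,0, 0,0,0,0, 0,0,0,0]' 0 25
```

```text
ee_pos: [0.5345, -0.0535, 0.1942]
contact_force: [-0.5, 0.5, -0.2]
opening: 0.0396
time: 6.22
ee_pos: [0.5359, -0.0529, 0.1971]
tcp_rot: [[0.98, -0.2, 0.002], [-0.2, -0.98, 0.0], [0.002, -0.001, -1.0]]
contact_force: [-0.5, 1.0, 1.2]
opening: 0.0147
grasp_force: 0.6
```

```bash
python3 -m jog '[0,0,0,0, 0,0,0,0, 0,0,0,0, 0,0,0,0]' 0 40
```

```text
time: 6.55
ee_pos: [0.5359, -0.0525, 0.1969]
tcp_rot: [[0.98, -0.199, 0.001], [-0.199, -0.98, 0.001], [0.001, -0.001, -1.0]]
contact_force: [-0.1, 2.2, 2.9]
opening: 0.0124
grasp_force: 39.8
```

```bash
python3 -m jog '[0,0,-0.5,0, 0,0,-1,0, 0,0,-1.5,0, 0,0,-2,0]' 0 40 | grep -E 'ee_pos|contact|open'
python3 -m jog '[0,0,-0.8,0, 0,0,-1.6,0, 0,0,-2.4,0, 0,0,-3.2,0, 0,0,-4,0, 0,0,-4,0, 0,0,-4,0]' 0 40
python3 - <<'E'
from h import *
go([.6115,-.0228,.26],28)
E
```

```text
ee_pos: [0.5352, -0.0527, 0.2163]
contact_force: [2.3, 3.6, -4.0]
opening: 0.0119
time: 7.47
ee_pos: [0.5355, -0.0533, 0.257]
tcp_rot: [[0.98, -0.2, 0.001], [-0.2, -0.98, -0.0], [0.001, 0.0, -1.0]]
contact_force: [-0.3, -0.3, -1.0]
opening: 0.012
grasp_force: 39.8
t 7.47 move [ 6.83 -4.51 -0.29] turn 0.881 F [-0.3 -0.3 -1. ] j7 -1.79
```

```bash
python3 -m jog '[1,-0.6,0,-0.12, 2,-1.2,0,-0.24, 3,-1.8,0,-0.36, 4,-2.4,0,-0.48, 5,-3,0,-0.6, 6,-3.6,0,-0.72, 7,-4.2,0,-0.84, 7.7,-4.7,0,-0.96]' 0 40 >/dev/null
python3 -m jog '[0,0,0,-0.12, 0,0,0,-0.24, 0,0,0,-0.34, 0,0,0,-0.34, 0,0,0,-0.34]' 0 40
python3 - <<'E'
from h import *
go([.62,-.0228,.257],153)
a=snap('top','t4.png');b=snap('scene','s4.png')
f=lambda n,x0,y0,s:cv2.resize(cv2.imread('pics/'+n)[y0:y0+s,x0:x0+s],(400,400),interpolation=cv2.INTER_CUBIC)
cv2.imwrite('pics/c4.png',np.hstack([f('t4.png',270,130,80),f('s4.png',300,140,80)]))
E
```

```text
time: 8.55
ee_pos: [0.6199, -0.0227, 0.2556]
tcp_rot: [[0.457, 0.889, -0.001], [0.889, -0.457, 0.0], [-0.001, -0.001, -1.0]]
contact_force: [-1.0, 0.4, -1.0]
opening: 0.0124
grasp_force: 39.8
t 8.55 move [-0.01  0.01 -0.14] turn -0.004 F [-1.   0.4 -1. ] j7 -0.63
```

View pics/c4.png

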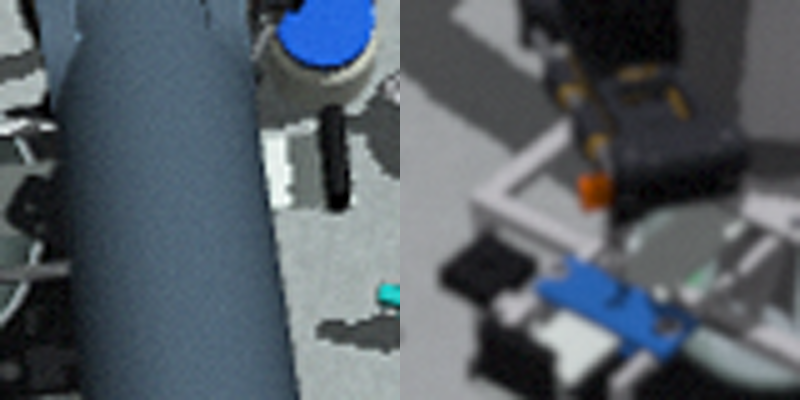

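The scene view shows the held pin's shank at about (343,191), just over the bracket hole at (343,201), and the bar's orange end at (339,178). The arm hides the top view, so I'll work out the pin's offset along the bar from the scene view.

Run:
```python
from h import *
im=cv2.cvtColor(cv2.imread('pics/s4.png'),cv2.COLOR_BGR2RGB)
c,r=blob(im,(3,150,70),(18,255,255),(325,165,355,195));print('blob',cv2.boundingRect(c),r)
tx=np.array([.457,.889,0]);ty=np.array([.889,-.457,0]);t=np.array([.6199,-.0227,0])
for s in(-.006,-.003,0,.003,.006):
    P=[proj('scene',t+tx*(s+e)+ty*w+[0,0,z]) for e in(-.025,) for w in(-.006,.006) for z in(.2627,.2847)]
    A=[proj('scene',t+tx*s+[0,0,z]) for z in(.205,.235)]
    print(s,np.round(P,1).tolist(),'axis',np.round(A,1).tolist())
print('hole',proj('scene',[.62,-.0228,.182]))
g=cv2.cvtColor(im,cv2.COLOR_RGB2GRAY)
for v in range(184,204,2):print(v,g[v,330:356])
```

```text
blob (336, 175, 6, 7) ((338.5, 178.0), (6.0, 5.0), 90.0)
-0.006 [[333.1, 181.1], [333.2, 175.3], [334.4, 183.6], [334.6, 177.7]] axis [[341.0, 195.4], [341.4, 187.9]]
-0.003 [[334.0, 180.9], [334.2, 175.1], [335.3, 183.4], [335.5, 177.5]] axis [[342.0, 195.3], [342.3, 187.7]]
0 [[335.0, 180.7], [335.2, 174.9], [336.3, 183.2], [336.5, 177.4]] axis [[342.9, 195.1], [343.3, 187.5]]
0.003 [[336.0, 180.6], [336.2, 174.7], [337.3, 183.0], [337.5, 177.2]] axis [[343.8, 194.9], [344.2, 187.4]]
0.006 [[336.9, 180.4], [337.1, 174.5], [338.2, 182.8], [338.5, 177.0]] axis [[344.7, 194.7], [345.1, 187.2]]
hole [342.62662138 200.71573654]
184 [177 170 165 161 161 162 160 160 159 150 125  86  45  25  26  34  51  73
  88 106 119 125 122 115 108 102]
186 [174 179 179 177 173 166 164 160 157 150 125  93  65  60  67  85 110 134
 129 121 116 109 105 104  99 100]
188 [117 133 149 162 171 174 176 177 177 168 134  93  67  62  84 126 166 158
 130 108 104 101  99 102 102 101]
190 [124 113 106 108 122 152 177 180 161 131 108 100  94  92  95 118 130 121
 106 101 101 101 101 102 102 101]
192 [141 127 113 106 102 113 126 117 100 102 116 112 102 104 102 102 102 103
 100 101  99 100 100 100 102 100]
194 [129 118 115 107  97  92  91  90  91  91  88  86  85  83  82  92 100 101
 102 100 100  99 101 102 103 101]
196 [102 100  99  93  91  93  91  91  90  90  88  87  83  71  69  77  89  96
  99 101 102 108 109 103 104 112]
198 [ 84  88  89  90  90  90  89  90  88  88  89  91  83  65  52  58  81  91
  93  89 110 154 157 126  98 107]
200 [68 73 78 83 87 88 89 91 91 89 84 71 63 59 65 79 88 89 85 73 67 85 95 79
 63 67]
202 [ 91 118 142 142 121 101  87  83  85  88  87  86  85  85  87  89  91  90
  92  86  70  55  47  50  48  48]
```

The bar-end edge and the shank both put the pin axis about 2.5 mm along tool +x from the TCP. I'll shift by that and feel downward.

```bash
python3 -m jog '[-0.27,0.08,0.5,0, -0.27,0.08,1,0, -0.27,0.08,1.5,0, -0.27,0.08,2.0,0, -0.27,0.08,2.0,0]' 0 40 | grep -E 'ee_pos|contact|open'
python3 -m jog '[0,0,0.1,0, 0,0,0.2,0, 0,0,0.3,0, 0,0,0.4,0, 0,0,0.5,0, 0,0,0.5,0]' 0 40 | grep -E 'ee_pos|contact'
python3 -m jog '[0,0,0.1,0, 0,0,0.2,0, 0,0,0.3,0, 0,0,0.3,0]' 0 40 | grep -E 'ee_pos|contact'
```

```text
ee_pos: [0.6189, -0.0252, 0.2347]
contact_force: [-0.5, 0.8, -1.3]
opening: 0.0122
ee_pos: [0.6202, -0.025, 0.2323]
contact_force: [-0.7, 0.7, 3.4]
ee_pos: [0.6203, -0.0241, 0.229]
contact_force: [0.7, 1.8, 0.7]
```

It is in the hole: the TCP has passed the surface height (0.233) with little force. Continuing gently.

```bash
python3 -m jog '[0,0,0.1,0, 0,0,0.2,0, 0,0,0.3,0, 0,0,0.3,0]' 0 40 | grep -E 'ee_pos|contact'
python3 -m jog '[0,0,0.1,0, 0,0,0.2,0, 0,0,0.3,0, 0,0,0.3,0]' 0 40 | grep -E 'ee_pos|contact'
python3 -m jog '[0,0,0.1,0, 0,0,0.2,0, 0,0,0.3,0, 0,0,0.3,0]' 0 40 | grep -E 'ee_pos|contact|mom'
```

```text
ee_pos: [0.6198, -0.0243, 0.2248]
contact_force: [1.5, 3.9, -0.1]
ee_pos: [0.6196, -0.0247, 0.222]
contact_force: [1.3, 4.5, -0.2]
ee_pos: [0.6197, -0.0248, 0.2192]
contact_force: [0.8, 5.1, 1.5]
```

Side force is about +5 N in y, so I'll ease the pin over in +y while going down.

```bash
python3 -m jog '[0.1,-0.05,0,0, 0.18,-0.08,0,0, 0.18,-0.08,0.1,0, 0.18,-0.08,0.1,0]' 0 40 | grep -E 'ee_pos|contact'
python3 -m jog '[0,0,0.1,0, 0,0,0.2,0, 0,0,0.3,0, 0,0,0.3,0]' 0 40 | grep -E 'ee_pos|contact'
python3 -m jog '[0,0,0.1,0, 0,0,0.2,0, 0,0,0.3,0, 0,0,0.3,0]' 0 40 | grep -E 'ee_pos|contact|mom'
```

```text
ee_pos: [0.6197, -0.0241, 0.2184]
contact_force: [0.0, 1.9, 1.4]
ee_pos: [0.6196, -0.0239, 0.215]
contact_force: [0.8, 2.9, -1.3]
ee_pos: [0.6195, -0.0236, 0.2115]
contact_force: [1.0, 0.5, -2.1]
```

```bash
for i in 1; do :; done
python3 -m jog '[0,0,0.1,0, 0,0,0.2,0, 0,0,0.3,0, 0,0,0.3,0]' 0 40 | grep -E 'ee_pos|contact'
python3 -m jog '[0,0,0.1,0, 0,0,0.2,0, 0,0,0.3,0, 0,0,0.3,0]' 0 40 | grep -E 'ee_pos|contact'
python3 -m jog '[0,0,0.1,0, 0,0,0.2,0, 0,0,0.3,0, 0,0,0.3,0]' 0 40 | grep -E 'ee_pos|contact'
python3 -m jog '[0,0,0.1,0, 0,0,0.2,0, 0,0,0.3,0, 0,0,0.3,0]' 0 40 | grep -E 'ee_pos|contact'
```

```text
ee_pos: [0.6196, -0.0235, 0.2089]
contact_force: [-0.1, -0.2, -2.7]
ee_pos: [0.6198, -0.0233, 0.2065]
contact_force: [-0.1, 0.1, -0.8]
ee_pos: [0.62, -0.0231, 0.2036]
contact_force: [-0.1, 0.8, -0.9]
ee_pos: [0.6195, -0.0232, 0.1992]
contact_force: [1.5, 0.1, -5.4]
```

```bash
python3 -m jog '[0,0,0.1,0, 0,0,0.2,0, 0,0,0.3,0, 0,0,0.3,0]' 0 40 | grep -E 'ee_pos|contact'
python3 -m jog '[0,0,0.2,0, 0,0,0.4,0, 0,0,0.4,0]' 0 40 | grep -E 'ee_pos|contact'
python3 -m jog '[0,0,0.2,0, 0,0,0.4,0, 0,0,0.4,0]' 0 40 | grep -E 'ee_pos|contact'
```

```text
ee_pos: [0.6197, -0.0231, 0.1972]
contact_force: [0.4, 0.1, -1.0]
ee_pos: [0.6203, -0.0225, 0.1964]
contact_force: [-4.8, 1.8, 12.1]
ee_pos: [0.6204, -0.0223, 0.196]
contact_force: [-11.2, 0.9, 27.5]
```

The pin has stopped firmly at z 0.196, the same TCP height it had when the collar sat on the boss. I'll unload, tug lightly, release and look.

```bash
python3 -m jog '[0,0,-0.4,0, 0,0,-0.8,0, 0,0,-0.8,0]' 0 40 | grep -E 'ee_pos|contact'
python3 -m jog '[0,0,-0.1,0, 0,0,-0.2,0, 0,0,-0.2,0]' 0 40 | grep -E 'ee_pos|contact'
```

```text
ee_pos: [0.6199, -0.0226, 0.1977]
contact_force: [0.4, 1.5, -0.0]
ee_pos: [0.6196, -0.0228, 0.1983]
contact_force: [1.5, 3.8, -3.6]
```

```bash
python3 -m jog '[0,0,0.3,0, 0,0,0.6,0, 0,0,0.8,0, 0,0,0.8,0]' 0 40 | grep -E 'ee_pos|contact'
python3 -m jog '[0,0,-0.3,0, 0,0,-0.5,0, 0,0,-0.5,0]' 0 40 | grep -E 'ee_pos|contact'
python3 -m jog '[0,0,0,0, 0,0,0,0, 0,0,0,0, 0,0,0,0, 0,0,0,0]' 4 40 | grep -E 'ee_pos|contact|open'
python3 -m jog '[0,0,-2,0, 0,0,-4,0, 0,0,-7,0, 0,0,-9,0]' 4 40 | grep -E 'ee_pos|contact|open'
python3 -c "
from h import *
go([.48,-.25,.30])"
```

```text
ee_pos: [0.6202, -0.0224, 0.1961]
contact_force: [-9.6, 2.0, 20.3]
ee_pos: [0.62, -0.0227, 0.1966]
contact_force: [-1.3, 3.1, 0.3]
ee_pos: [0.6199, -0.0241, 0.196]
contact_force: [0.4, -0.2, 1.1]
opening: 0.0362
ee_pos: [0.6204, -0.0235, 0.2885]
contact_force: [0.4, 0.6, -0.5]
opening: 0.04
t 15.9 move [-26.56  -2.2   -1.17] turn 0 F [ 0.4  0.6 -0.5] j7 -0.62
```

```bash
python3 -m jog '[-26.5,-2.2,-1.2,0, -26.5,-2.2,-1.2,0, -26.5,-2.2,-1.2,0, -26.5,-2.2,-1.2,0, -26.5,-2.2,-1.2,0, -26.5,-2.2,-1.2,0, -26.5,-2.2,-1.2,0, -26.5,-2.2,-1.2,0]' | grep -E 'ee_pos|contact'
python3 - <<'E'
from h import *
a=snap('top','t5.png');b=snap('scene','s5.png')
f=lambda n,x0,y0:cv2.resize(cv2.imread('pics/'+n)[y0:y0+100,x0:x0+80],(400,500),interpolation=cv2.INTER_CUBIC)
cv2.imwrite('pics/c5.png',np.hstack([f('t5.png',270,120),f('s5.png',300,150)]))
c,r=blob(b,(5,170,100),(16,255,255),(320,170,370,210));print(cv2.boundingRect(c))
for z in(.204,.226):print(z,proj('scene',[.6205,-.0228,z]),proj('top',[.6205,-.0228,z]))
c,r=blob(a,(5,170,100),(16,255,255),(290,150,330,180));print(cv2.boundingRect(c),r)
print(r[0],onz('top',*r[0],.224))
E
```

```text
ee_pos: [0.4764, -0.2552, 0.2985]
contact_force: [0.5, 0.1, 0.2]
(336, 189, 15, 8)
0.204 [343.00683149 195.42177523] [303.62929628 162.18918637]
0.226 [343.27516164 189.93287214] [303.33168544 160.42537   ]
(296, 156, 16, 11) ((303.8077087402344, 160.96156311035156), (17.4888973236084, 3.845076322555542), 29.744882583618164)
(303.8077087402344, 160.96156311035156) [ 0.61946164 -0.0240911   0.224     ]
```

View pics/c5.png

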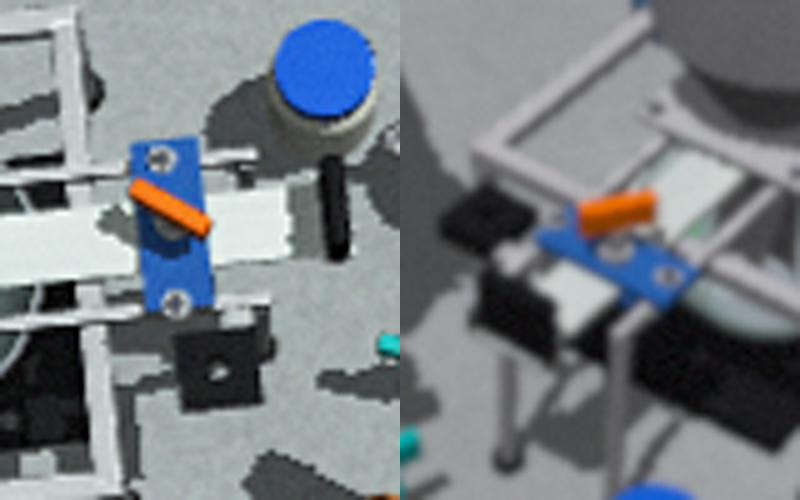

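The collar looks flat on the bracket and the boss is empty. To confirm the seat by feel, I'll press the bar top with closed fingers; it should stop at z≈0.226.

```bash
python3 -m jog '[26.7,2.2,0,0, 26.7,2.2,0,0, 26.7,2.2,0,0, 26.7,2.2,0,0, 26.7,2.2,0,0, 26.7,2.2,0,0, 26.7,2.2,0,0, 26.7,2.2,0,0]' 0 20 | grep -E 'ee_pos|contact'
python3 -c "
from h import *
go([.6200,-.0230,.232])"
```

```text
ee_pos: [0.6224, -0.0117, 0.2978]
contact_force: [0.8, 0.7, -0.4]
t 17.33 move [-1.15  0.29  6.58] turn 0 F [ 0.8  0.7 -0.4] j7 -0.63
```

```bash
python3 -m jog '[-0.4,0.2,0,0, -1.1,0.25,2,0, -1.1,0.25,4,0, -1.1,0.25,5.5,0, -1.1,0.25,6.3,0, -1.1,0.25,6.4,0]' 0 20 | grep -E 'ee_pos|contact'
python3 -m jog '[0,0,0.2,0, 0,0,0.4,0, 0,0,0.6,0, 0,0,0.8,0, 0,0,0.8,0]' 0 20 | grep -E 'ee_pos|contact'
python3 -m jog '[0,0,0.2,0, 0,0,0.4,0, 0,0,0.6,0, 0,0,0.8,0, 0,0,0.8,0]' 0 20 | grep -E 'ee_pos|contact'
```

```text
ee_pos: [0.6166, -0.0336, 0.2325]
contact_force: [-0.5, 0.0, 0.2]
ee_pos: [0.6181, -0.0323, 0.2265]
contact_force: [1.0, -0.1, 0.4]
ee_pos: [0.6207, -0.0335, 0.2263]
contact_force: [-7.7, -3.0, 29.3]
```

The bar top stops at 0.2263 under 29 N, so the pin is fully seated. I'll retreat and hand in.

```bash
python3 -m jog '[0,0,-2,0, 0,0,-5,0, 0,0,-8,0, -4,0,-8,0, -8,0,-8,0, -12,0,-8,0, -16,0,-8,0, -20,0,-8,0]' 4 20 | grep -E 'ee_pos|contact'
python3 -m jog '[-2,0,0,0, -2,0,0,0, -2,0,0,0, -2,0,0,0]' 4 | grep -E 'ee_pos|contact'
python3 - <<'E'
from h import *
a=snap('top','t6.png');b=snap('scene','s6.png')
f=lambda n,x0,y0:cv2.resize(cv2.imread('pics/'+n)[y0:y0+100,x0:x0+80],(400,500),interpolation=cv2.INTER_CUBIC)
cv2.imwrite('pics/c6.png',np.hstack([f('t6.png',270,120),f('s6.png',300,150)]))
E
```

```text
ee_pos: [0.526, -0.2119, 0.2988]
contact_force: [0.8, -0.6, -1.4]
ee_pos: [0.5185, -0.2271, 0.2986]
contact_force: [-0.1, 0.8, -0.1]
```

View pics/c6.png

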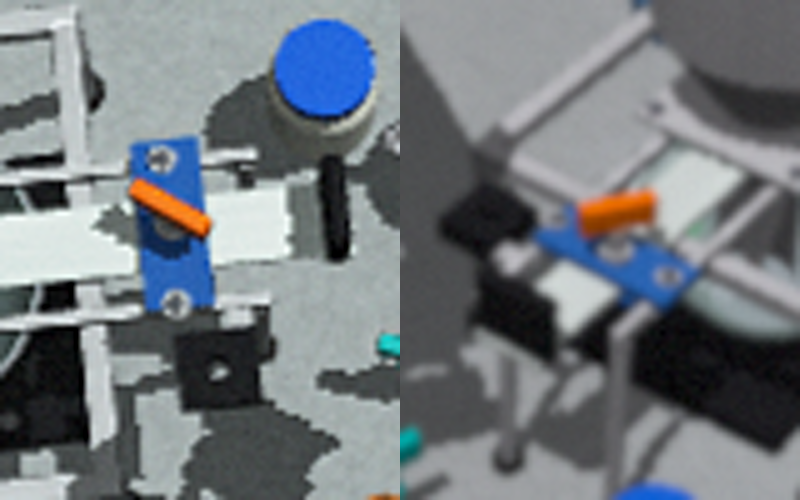

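The pin is unchanged: upright at top-view (304,161) with its collar on the bracket, the gate shut, and the robot clear.

```bash
python3 -c "
from workcell import *
print(close_job())"
```

```text
the job is handed in; nothing more can be done
None
```

The gate is pushed in to its stop and the orange pin is down through the bracket and gate with its collar seated; the balls below can't be seen, but the pin stopped at full depth under about 29 N, and the job was handed in with the gripper open and clear.

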